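# Find the concealed release and pop the control module's battery lid

## Task

The memory batteries of the grinder's control module are due for a change, so get its battery lid to spring ajar: one of the five identical flush plates in the row on its face is the concealed release. Feel along the row with the fingertips to find the plate that gives, press it fully home so that it stays in, and then move clear. Do not touch the lid itself, and leave the loose things lying about where they are.

Things in the scene. Friction and masses are not known exactly. Their poses are not given: they have to be found in the camera images.
- module: control module lying face-up on the bench, fixed: cream casing with black face plate, 280 mm (its x) by 400 mm (its y) by 80 mm high; origin at the centre of its underside, z up. A window in the face, 60 mm (x) by 252 mm (y), centred at x = -60 mm, holds the five grey plates. The battery lid (83 by 141 mm, cream with a yellow panel, flush with the face) covers x = 12 to 96 mm, y = -71 to 71 mm
- release (a joint): travel of the concealed release plate, m: 0 = out (start), 0.006 = fully home. It gives straight down under about 4 to 6 N and stays where it is left (no spring back). It is one of the five plates, a different one each time; nothing shows which
- lid_edge (a point): middle of the lid's free edge, top side, 96 mm along the module's x, at the face's height when shut
- lid: the hinged battery lid, a plate 83 x 141 x 4 mm; origin at the middle of its hinged edge (the edge beside the plates), top side, x towards the free edge, z up when shut. Shut at the start; the release lifts it in proportion to its travel (0.075 rad per mm): its free edge, the one away from the plates, rises up to 36 mm and it tilts up to 0.45 rad
- cell_center (a point): centre of the spare battery cell, a loose yellow cylinder 33 mm across and 60 mm tall, standing on the module's face beside the lid
- wrench: loose steel wrench 170 mm long lying on the bench beside the module; origin at its middle, underside; x along it
- oil: loose oil bottle, 54 mm across and 140 mm tall, standing on the bench; origin at the centre of its underside
- sleeve: loose ground steel sleeve, 56 mm across and 60 mm tall, standing on the bench; origin at the centre of its underside
- plate1 (a point): centre of the top surface of plate 1 of 5 (counted towards the module's +y), 78.5 mm above the bench, 1.5 mm below the black face. Each plate is 58 mm (module x) by 48.5 mm (module y), at 50 mm pitch; four are rigid blanks
- plate2 (a point): centre of the top surface of plate 2 of 5 (counted towards the module's +y), 78.5 mm above the bench, 1.5 mm below the black face. Each plate is 58 mm (module x) by 48.5 mm (module y), at 50 mm pitch; four are rigid blanks
- plate3 (a point): centre of the top surface of plate 3 of 5 (counted towards the module's +y), 78.5 mm above the bench, 1.5 mm below the black face. Each plate is 58 mm (module x) by 48.5 mm (module y), at 50 mm pitch; four are rigid blanks
- plate4 (a point): centre of the top surface of plate 4 of 5 (counted towards the module's +y), 78.5 mm above the bench, 1.5 mm below the black face. Each plate is 58 mm (module x) by 48.5 mm (module y), at 50 mm pitch; four are rigid blanks
- plate5 (a point): centre of the top surface of plate 5 of 5 (counted towards the module's +y), 78.5 mm above the bench, 1.5 mm below the black face. Each plate is 58 mm (module x) by 48.5 mm (module y), at 50 mm pitch; four are rigid blanks

How it is judged:
At the end, for the whole second after the job is handed in: The release plate is home (at least 4.5 of its 6 mm), the lid stands ajar (more than 0.33 rad) and still, and every loose thing is within 15 mm of where it began (value of joint release above 0.0045 m and angle between lid's own z axis and vertical above 0.33 rad and angular speed of lid below 0.1 rad/s and distance of each of cell_center, wrench, oil, sleeve from where it was at the start of the episode below 0.015 m); the robot touches nothing.
It fails at once if the lid is touched by the robot (more than 1 N) (contact force between any of the fingers, the arm and lid above 1 N).
It fails at once if cell is moved, lifted or knocked (more than 15 mm) (distance of cell_center from where it was at the start of the episode above 0.015 m).
It fails at once if wrench is moved, lifted or knocked (more than 15 mm) (distance of wrench from where it was at the start of the episode above 0.015 m).
It fails at once if oil is moved, lifted or knocked (more than 15 mm) (distance of oil from where it was at the start of the episode above 0.015 m).
It fails at once if sleeve is moved, lifted or knocked (more than 15 mm) (distance of sleeve from where it was at the start of the episode above 0.015 m).
It also fails if it takes over 42 s, if anything falls off the work surface, if the arm or the gripper's body presses on something with over 40 N, if the wrist force passes 120 N, or if a joint passes its speed limit or range.

## Robot

A 6-joint arm with a two-finger parallel gripper is mounted at the origin on the work surface. World frame = base frame: x ahead of the robot, y to its left, z up, the work surface at z = 0. Lengths are in m, angles in rad, forces in N, time in s.
With the tool pointing down it reaches from about 0.4 to 0.925 m from the base axis. Payload 12.5 kg.
Tool frame: the origin (TCP) lies midway between the tips of the shut fingers; the grasp point (between the pads) lies 19 mm behind it; z points along the fingers, y is the line along which they close (so a half turn about z gives the same grasp; the last joint's range is limited). The gripper opens to 95 mm and grips with 3 to 60 N. Pads are 20 mm wide; open, the fingers measure 119 mm over their backs; the gripper's body (75 mm by 180 mm) begins 59 mm behind the grasp point.
Start: joints at [-1.398, 0.491, 1.559, -0, 1.092, -0.106], TCP at [0.172, -0.601, 0.175] pointing down, gripper open.
Joint ranges: [-3.1, 3.1], [-0.84, 2.19], [0.05, 2.79], [-1.13, 4.28], [0.06, 2.93], [-2.69, 2.69]. Speed limits (rad/s): [2.22, 2.22, 2.79, 3.14, 3.14, 3.14].

## Interface

Orientations are given as a rotation vector (axis times angle).
In Python, from bench import bot gives the robot as it stands.
- The arm moves only by the tool jog_arm, never from a script. Its argument "motion" is a list of rows, each a list of 2 entries, a list of its own where there are three numbers: the shift along the tool's x, y, z in mm, then the turn about the tool's z in rad. A call has 1 to 12 rows; each row is the pose to reach, as a shift and turn from the pose commanded when the call began, along the tool's axes at that moment; what a row does not reach only later rows make up. A row lasts 1/10 s, in which the tool goes at most 50 mm and 8.59 degrees, less where a joint would pass 70% of its speed; a pose out of reach is approached as far as the arm can. A call with a gripper value outside its range is refused whole. "hand" is the opening, from 0 (shut) to 1 (fully open), set as the call begins (left out, the last holds). The fingers move at their own pace and stop on an object; "newtons" is the grip in N (left out, the last holds). Time passes only in rows, so rows that repeat a pose let the fingers close. It gives the time, the measured TCP pose, the force, the opening and the grip force at its end, in the units of the state.
- bot.read_state(): the state, without advancing time (a new reading comes with each control period).
- bot.grab_frame(name): name is "side" or "top"; returns a dict with "img" (480x640x3 uint8, red, green, blue), "K" (3x3 intrinsics, pixels), "R" (3x3) and "t" (3): a world point X has camera coordinates R X + t. Camera axes: x right, y down, z forward; pixel columns grow to the right and rows downward; lengths in m; the calibration is good to about 2 mm. A picture is of the moment at which its call begins. There is no depth.
- bot.finish_job(): hands the job in; it is judged then, once.
The state is a dict: "time_s": time; "qpos": joint angles; "qvel": joint speeds; "joint_torque": joint torques, N m; "eef_pos": TCP position; "eef_rot": TCP orientation; "ft_force": force on the tool from outside, world axes, zero at the start; "moment": the same for the moment, N m; "gripper_width": opening from 0.0 (shut) to 1.0 (fully open); "finger_force": force on a finger pad.
Only numpy, scipy, OpenCV 4.12 (cv2) and the standard library are available. Lean on these libraries where they do the work, as an engineer would, in place of code of your own. Each camera call takes 0.05 s, during which the arm holds its last target. There are 200 camera calls.

## Working session

There is one attempt and no reset: what is moved stays moved. The work goes in short steps, Python scripts to look and compute and a tool call to move; the robot and the scene stay as the last step left them, time stands still between calls to the robot, and variables do not carry over. Pictures are saved under pics/ and viewed, at most 10 in all, crops included, and the job is handed in when it is done.

Besides the shell and the picture viewer there is one more tool, called after "Emit:" in YAML: its name, and indented under it one key for each argument. jog_arm: Moves the arm, as the interface text tells. Its arguments: {"type":"object","properties":{"motion":{"type":"array"},"hand":{"type":"number"},"newtons":{"type":"number"}},"required":["motion"]}

```bash
mkdir -p pics
python3 - <<'E'
from bench import bot
import cv2,numpy as np
for n in("top","side"):
    f=bot.grab_frame(n); cv2.imwrite(f"pics/{n}0.png",f["img"][:,:,::-1]); np.savez(f"{n}.npz",**f)
    print(n,f["K"].tolist(),f["R"].round(4).tolist(),f["t"].round(4).tolist())
s=bot.read_state();print(s)
E
```

```text
top [[516.4596146259233, 0.0, 322.42227633926126], [0.0, 516.4596146259233, 237.60524621212116], [0.0, 0.0, 1.0]] [[-0.0047, -0.9998, -0.0207], [-0.9954, 0.0067, -0.0957], [0.0958, 0.0201, -0.9952]] [0.0337, 0.6196, 1.0722]
side [[547.5963874941954, 0.0, 324.5216850008833], [0.0, 547.5963874941954, 236.715804560277], [0.0, 0.0, 1.0]] [[0.9932, -0.1161, -0.0012], [-0.0655, -0.5519, -0.8313], [0.0959, 0.8258, -0.5558]] [-0.6067, 0.1325, 0.9441]
{'time_s': 0.1, 'qpos': array([-1.39759841e+00,  4.91501297e-01,  1.55939719e+00,  2.84981813e-05,
        1.09168735e+00, -1.05592145e-01]), 'qvel': array([ 2.50491625e-03, -2.35847279e-03,  7.37622010e-04,  3.26360976e-05,
       -2.23895665e-04,  9.08542183e-04]), 'joint_torque': array([ 1.67568433e-03, -6.13624620e+01, -2.58606827e+01,  6.93969615e-02,
        4.70168923e-02, -5.97924782e-05]), 'eef_pos': array([ 0.17198555, -0.60060678,  0.17441596]), 'eef_rot': array([-3.11013898e+00, -4.36347083e-01,  1.30295301e-05]), 'ft_force': array([ 0.54321562, -0.48166394,  0.97354134]), 'moment': array([0.03311356, 0.00711947, 0.01710515]), 'finger_force': 0.0, 'gripper_width': 1.002222469033621}
```

View pics/top0.png

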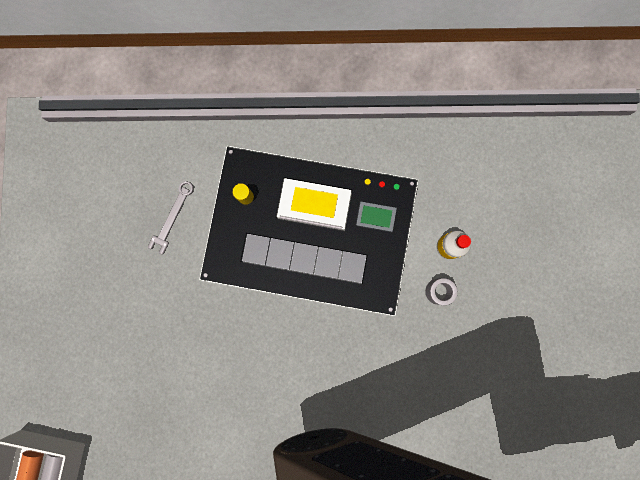

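View pics/side0.png

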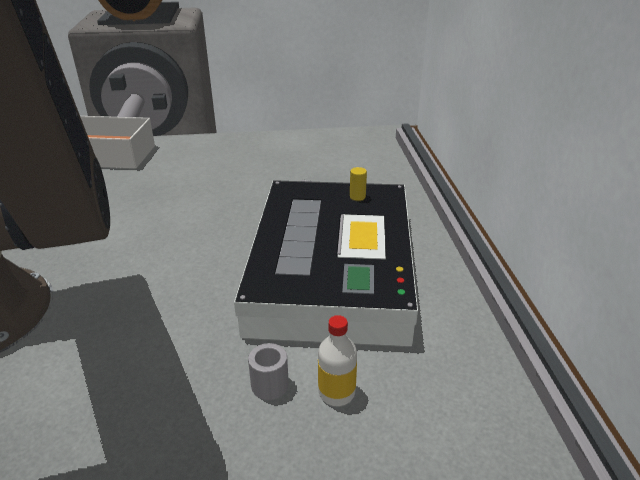

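The top view shows the module's face corners at about (229,147), (417,180), (396,315) and (202,280). The plates run from (255,249) to (352,266), the lid is at (315,204) and the cell at (242,193). The side view agrees, with the bottle and sleeve off the module's -y end. Next I fit the pose.

```bash
cat > fit.py <<'E'
import numpy as np
from scipy.optimize import least_squares
T,S=np.load("top.npz"),np.load("side.npz")
def proj(c,X):
    p=(c["K"]@(c["R"]@np.atleast_2d(X).T+c["t"].reshape(3,1))); return (p[:2]/p[2]).T
def W(p,m):
    c,s=np.cos(p[2]),np.sin(p[2]); m=np.atleast_2d(m)
    return np.c_[p[0]+c*m[:,0]-s*m[:,1],p[1]+s*m[:,0]+c*m[:,1],m[:,2]]
C=np.array([[.14,.2,.08],[.14,-.2,.08],[-.14,-.2,.08],[-.14,.2,.08]])
P=np.array([[-.03,.126,.0785],[-.03,-.126,.0785],[-.09,-.126,.0785],[-.09,.126,.0785]])
M=np.r_[C,P]
tp=np.array([[229,147],[417,180],[396,315],[202,280],[247,235],[367,254],[363,284],[242,263]],float)
sp=np.array([[407,183],[414,306],[238,302],[274,182],[321,200],[310,275],[277,274],[291,200]],float)
f=lambda p:np.r_[(proj(T,W(p,M))-tp).ravel(),(proj(S,W(p,M))-sp).ravel()]
r=least_squares(f,[.6,0,-.15],loss="soft_l1");p=r.x
E
python3 - <<'E'
from fit import *
from bench import bot
from scipy.spatial.transform import Rotation as Ro
print(p,f(p).reshape(-1,2).round(1).tolist())
s=bot.read_state();R=Ro.from_rotvec(s["eef_rot"]).as_matrix();print(R.round(3))
for i in range(5):
    w=W(p,[-.06,(i-2)*.05,.0785])[0];print(i+1,w.round(4),(R.T@(w-s["eef_pos"])*1000).round(0))
print("module +y dir in tool frame angle",R.T@np.array([-np.sin(p[2]),np.cos(p[2]),0]))
E
```

```text
[ 0.63211266  0.05472832 -0.17977287] [[-1.9, 0.0], [0.8, -0.8], [-0.2, -0.1], [-1.2, 0.0], [-0.2, -1.7], [1.3, 0.5], [0.4, -0.3], [-0.7, -0.9], [-3.9, 1.1], [3.8, 3.2], [-2.5, -0.3], [-1.7, -1.7], [-0.0, -0.4], [0.5, 0.8], [-2.7, 0.4], [0.6, -1.3]]
[[ 0.961  0.275 -0.   ]
 [ 0.275 -0.961  0.001]
 [ 0.    -0.001 -1.   ]]
1 [ 0.5552 -0.0329  0.0785] [ 525. -440.   96.]
2 [0.5641 0.0163 0.0785] [ 547. -485.   96.]
3 [0.5731 0.0655 0.0785] [ 569. -530.   97.]
4 [0.582  0.1147 0.0785] [ 591. -575.   97.]
5 [0.591  0.1638 0.0785] [ 613. -620.   97.]
module +y dir in tool frame angle [ 0.44264811 -0.89669491  0.00094069]
```

Emit:
jog_arm:
  motion:
    - [[40, -33, -20], 0]
    - [[80, -67, -20], 0.04]
    - [[120, -100, -20], 0.08]
    - [[160, -133, -20], 0.12]
    - [[200, -167, -20], 0.16]
    - [[240, -200, -20], 0.2]
    - [[280, -233, -20], 0.24]
    - [[320, -267, -20], 0.28]
    - [[360, -300, -20], 0.32]
    - [[400, -333, -20], 0.36]
    - [[440, -367, -20], 0.4]
    - [[480, -400, -20], 0.459]
  hand: 0

```text
time_s: 1.3
eef_pos: [0.5083, -0.1055, 0.1949]
eef_rot: [3.129, -0.285, -0.0]
ft_force: [0.2, -1.6, -0.2]
gripper_width: 0.045
finger_force: 0.0
```

```bash
cat > st.py <<'E'
from fit import *
from bench import bot
from scipy.spatial.transform import Rotation as Ro
s=bot.read_state();R=Ro.from_rotvec(s["eef_rot"]).as_matrix()
print(s["time_s"],s["eef_pos"].round(4),s["ft_force"].round(2),s["gripper_width"])
for i in range(5):
    w=W(p,[-.06,(i-2)*.05,.0785])[0];print(i+1,(R.T@(w-s["eef_pos"])*1000).round(1))
print("yaw err (tool turn needed)",p[2]*-1+np.arctan2(R[1,0],R[0,0]))
E
python3 st.py
```

```text
1.3 [ 0.5083 -0.1055  0.1949] [ 0.21 -1.59 -0.25] 0.04540523773179249
1 [ 33.1 -79.9 116.4]
2 [  32.9 -129.9  116.4]
3 [  32.8 -179.9  116.4]
4 [  32.7 -229.9  116.4]
5 [  32.6 -279.9  116.4]
yaw err (tool turn needed) -0.0021169709518459867
```

Emit:
jog_arm:
  motion:
    - [[11, -28, 0], 0]
    - [[22, -56, 0], 0]
    - [[22, -56, 40], 0]
    - [[22, -56, 80], 0]
    - [[22, -56, 100], 0]
    - [[22, -56, 104], 0]
    - [[22, -56, 104], 0]
    - [[22, -56, 104], 0]
    - [[22, -56, 104], 0]

```text
time_s: 2.2
eef_pos: [0.5398, -0.0566, 0.0922]
eef_rot: [3.128, -0.283, 0.003]
ft_force: [-1.1, 0.2, -0.1]
gripper_width: 0.004
finger_force: 0.0
```

```bash
python3 st.py
python3 - <<'E'
from bench import bot
import cv2
a=bot.grab_frame("top")["img"][120:330,190:430];b=bot.grab_frame("side")["img"][120:330,200:440]
cv2.imwrite("pics/c1.png",cv2.resize(cv2.hconcat([a,b]),(800,350))[:,:,::-1])
E
```

```text
2.2 [ 0.5398 -0.0566  0.0922] [-1.06  0.19 -0.12] 0.003845628152896458
1 [ 10.9 -26.   13.7]
2 [ 10.8 -76.   13.7]
3 [  10.8 -126.    13.7]
4 [  10.8 -176.    13.7]
5 [  10.8 -226.    13.6]
yaw err (tool turn needed) -0.0005086839344775329
```

View pics/c1.png

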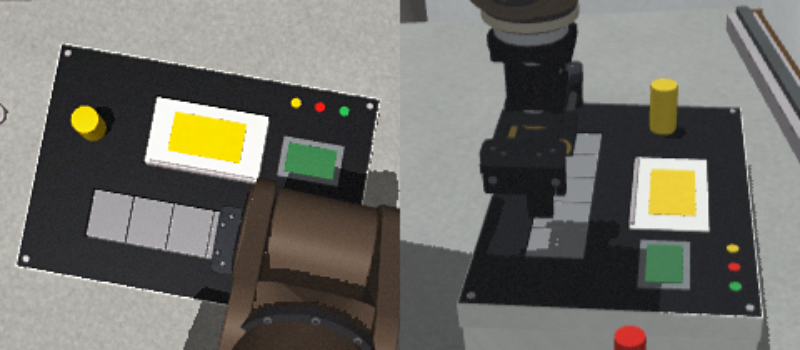

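Run:
```python
from fit import *
from bench import bot
import cv2
s=bot.read_state();print(s["time_s"],s["eef_pos"])
g={n:bot.grab_frame(n) for n in("side","top")}
im=g["side"]["img"][:,:,::-1].copy()
for i in range(5):
    q=proj(S,W(p,[-.06,(i-2)*.05,.0785]))[0];cv2.circle(im,tuple(q.round().astype(int).tolist()),2,(0,0,255),-1)
q=proj(S,s["eef_pos"])[0];print(q);cv2.circle(im,tuple(q.round().astype(int).tolist()),2,(0,255,0),-1)
print(np.abs(g["side"]["R"]-S["R"]).max(),np.abs(g["side"]["t"]-S["t"]).max())
cv2.imwrite("pics/c2.png",cv2.resize(im[150:330,220:440],None,fx=3.3,fy=3.3))
```

```text
2.3 [ 0.53958048 -0.05652708  0.09187708]
[285.32535662 268.38345294]
0.0 0.0
```

View pics/c2.png

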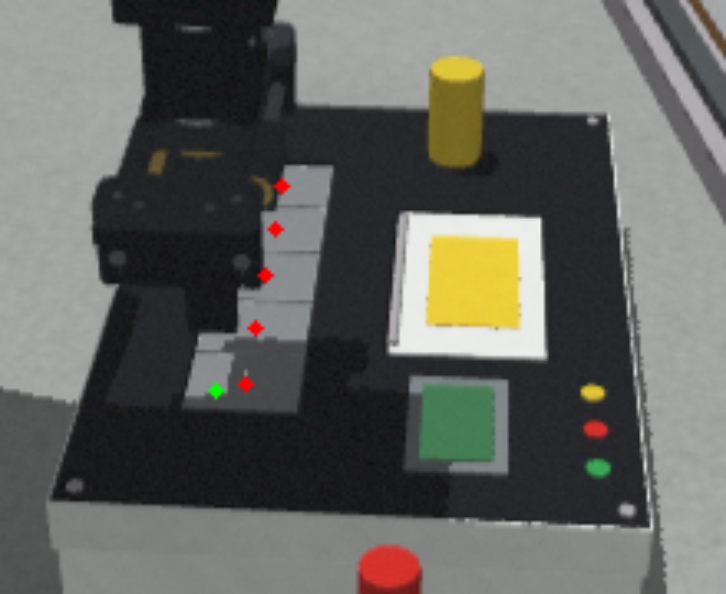

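The red plate markers sit correctly, but the visible finger end, near (210,330) in the crop, does not match the projected TCP at (215,390). I'll overlay the gripper's geometry to see why.

```bash
cat > ov.py <<'E'
from fit import *
from bench import bot
import cv2,sys
from scipy.spatial.transform import Rotation as Ro
s=bot.read_state();R=Ro.from_rotvec(s["eef_rot"]).as_matrix()
out=[]
for n,c,(x0,y0) in(("side",S,(210,100)),("top",T,(210,130))):
    im=cv2.resize(bot.grab_frame(n)["img"][y0:y0+240,x0:x0+200,::-1],None,fx=2,fy=2)
    for hx,hy,z0,z1,col in((.01,.012,-.078,0,(0,255,0)),(.0375,.09,-.1,-.078,(255,0,255))):
        B=np.array([[a*hx,b*hy,z] for z in(z0,z1) for a,b in((-1,-1),(1,-1),(1,1),(-1,1))])
        q=((proj(c,B@R.T+s["eef_pos"])-[x0,y0])*2).round().astype(np.int32)
        cv2.polylines(im,[q[:4],q[4:]],True,col); 
        for k in range(4): cv2.line(im,q[k].tolist(),q[k+4].tolist(),col)
    out.append(im)
cv2.imwrite(sys.argv[1],cv2.hconcat(out));print(s["time_s"],s["eef_pos"])
E
python3 ov.py pics/o1.png
```

```text
2.4 [ 0.53941606 -0.05646418  0.0915403 ]
```

View pics/o1.png

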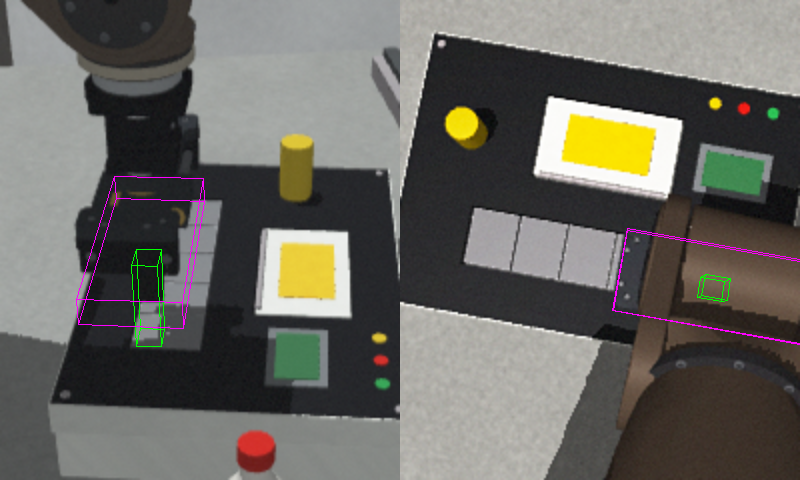

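The light grey fingertip pads fill the lower part of the green box, so the reported pose is right. Next I move over plate 1.

Emit:
jog_arm:
  motion:
    - [[5, -13, 0], 0]
    - [[11, -26, 0], 0]
    - [[11, -26, 8], 0]
    - [[11, -26, 8], 0]
    - [[11, -26, 8], 0]

```text
time_s: 3.0
eef_pos: [0.5543, -0.0326, 0.0824]
eef_rot: [3.129, -0.282, -0.002]
ft_force: [-1.3, 0.7, -0.0]
gripper_width: 0.004
finger_force: 0.0
```

```bash
python3 st.py
```

```text
3.0 [ 0.5543 -0.0326  0.0824] [-1.29  0.66 -0.01] 0.004444447073512315
1 [0.9 0.1 3.9]
2 [  0.9 -49.9   3.9]
3 [  0.9 -99.9   3.9]
4 [   0.9 -149.9    3.9]
5 [   0.9 -199.9    3.9]
yaw err (tool turn needed) -8.284181694434567e-05
```

Centred over plate 1. Now a gentle press.

Emit:
jog_arm:
  motion:
    - [[0, 0, 2], 0]
    - [[0, 0, 4], 0]
    - [[0, 0, 5], 0]
    - [[0, 0, 6], 0]
    - [[0, 0, 6], 0]
    - [[0, 0, 6], 0]

```text
time_s: 3.6
eef_pos: [0.5547, -0.0328, 0.0769]
eef_rot: [3.129, -0.283, 0.0]
ft_force: [0.4, -0.5, -0.3]
gripper_width: 0.005
finger_force: 0.0
```

Emit:
jog_arm:
  motion:
    - [[0, 0, 1], 0]
    - [[0, 0, 2], 0]
    - [[0, 0, 2], 0]
    - [[0, 0, 2], 0]

```text
time_s: 4.0
eef_pos: [0.5547, -0.0328, 0.0749]
eef_rot: [3.129, -0.283, -0.0]
ft_force: [-0.5, -0.7, -0.4]
gripper_width: 0.004
finger_force: 0.0
```

```bash
python3 ov.py pics/o2.png
```

```text
4.0 [ 0.55466316 -0.03278193  0.07487609]
```

View pics/o2.png

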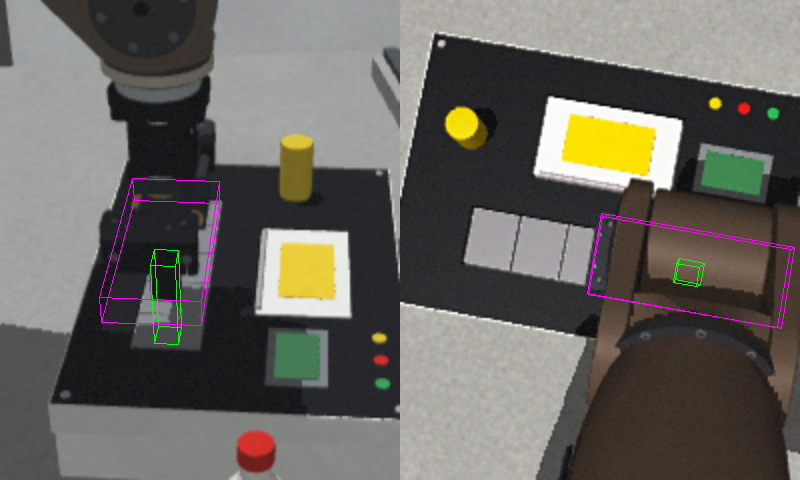

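Run:
```python
from bench import bot
import cv2
a=bot.grab_frame("side")["img"][190:290,250:350,::-1]
cv2.imwrite("pics/z1.png",cv2.convertScaleAbs(cv2.resize(a,(600,600),interpolation=cv2.INTER_CUBIC),alpha=1.6))
```

```text
(no output)
```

View pics/z1.png

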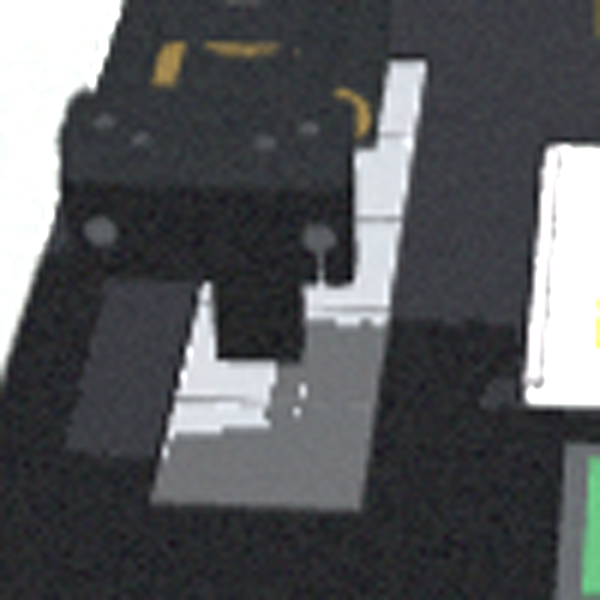

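In the zoom the finger ends at about (293,250) in the full image. The plate seam is visible below it, so the tip really is above the plate. I'll work out by how much and cross-check with the joint torques.

Run:
```python
from fit import *
from bench import bot
s=bot.read_state();e=s["eef_pos"];print(e,s["qpos"],s["ft_force"],s["joint_torque"].round(1))
n=np.array([np.sin(-p[2])*-1,-np.cos(p[2]),0])*.012
for h in(0,.02,.03,.04,.05): print(h,proj(S,e+n+[0,0,h]).round(1),proj(S,e-n+[0,0,h]).round(1))
for d in(.02,.04,.06): print("y",d,proj(S,e+[0,d,0]).round(1))
# bench-contact of side camera: camera centre
print(-S["R"].T@S["t"],-T["R"].T@T["t"])
```

```text
[ 0.55467651 -0.03275555  0.07493856] [-1.77821832e-01  5.17629209e-01  1.83482356e+00 -1.10498920e-04
  7.89080096e-01  1.57319539e+00] [-0.60350854  0.06330125 -0.23987578] [ -0.  -56.8 -19.7   0.   -0.1   0. ]
0 [[293.1 271.6]] [[294.6 263.1]]
0.02 [[292.7 262. ]] [[294.2 253.6]]
0.03 [[292.4 257.1]] [[294.  248.8]]
0.04 [[292.2 252.2]] [[293.9 243.9]]
0.05 [[292.  247.2]] [[293.7 238.9]]
y 0.02 [[293.  260.4]]
y 0.04 [[292.2 253.7]]
y 0.06 [[291.5 247.2]]
[ 0.52072539 -0.77698463  0.63415652] [0.51419503 0.007943   1.12701295]
```

Emit:
jog_arm:
  motion:
    - [[0, 0, 2], 0]
    - [[0, 0, 4], 0]
    - [[0, 0, 6], 0]
    - [[0, 0, 6], 0]

```text
time_s: 4.55
eef_pos: [0.5545, -0.0327, 0.0685]
eef_rot: [3.129, -0.283, -0.001]
ft_force: [0.7, -0.1, -0.1]
gripper_width: 0.003
finger_force: 0.0
```

```bash
cat > edge.py <<'E'
from bench import bot
import cv2
g=cv2.cvtColor(bot.grab_frame("side")["img"],cv2.COLOR_RGB2GRAY)
print(bot.read_state()["eef_pos"],bot.read_state()["ft_force"])
for v in range(236,278,2): print(v,g[v,276:312:2].tolist())
E
python3 edge.py
```

```text
[ 0.55461224 -0.03276207  0.06871815] [-0.16907181  0.01592812 -0.57692293]
236 [24, 22, 25, 24, 28, 23, 26, 28, 25, 23, 23, 20, 17, 23, 30, 23, 24, 137]
238 [19, 24, 16, 20, 19, 22, 26, 24, 20, 26, 25, 24, 24, 22, 21, 23, 23, 137]
240 [34, 35, 30, 24, 60, 22, 28, 23, 20, 21, 24, 31, 20, 26, 27, 24, 49, 141]
242 [39, 39, 39, 58, 139, 24, 18, 24, 22, 21, 27, 23, 57, 133, 131, 132, 134, 130]
244 [44, 38, 41, 132, 141, 30, 25, 29, 26, 24, 25, 20, 31, 74, 74, 74, 91, 75]
246 [38, 38, 39, 138, 139, 25, 26, 26, 23, 22, 23, 25, 35, 71, 71, 70, 70, 71]
248 [40, 39, 27, 141, 139, 29, 19, 25, 26, 24, 23, 17, 33, 74, 72, 72, 72, 70]
250 [39, 37, 47, 139, 141, 34, 24, 19, 26, 23, 22, 24, 36, 72, 73, 74, 72, 73]
252 [39, 40, 167, 140, 140, 38, 25, 28, 28, 18, 24, 25, 47, 72, 71, 72, 72, 71]
254 [40, 35, 138, 140, 139, 136, 134, 135, 131, 129, 67, 66, 71, 73, 71, 70, 71, 73]
256 [40, 27, 98, 100, 106, 108, 115, 117, 131, 78, 77, 95, 75, 74, 70, 72, 69, 71]
258 [38, 46, 139, 140, 141, 143, 142, 136, 134, 72, 74, 73, 73, 72, 73, 71, 74, 74]
260 [39, 107, 139, 138, 141, 138, 137, 139, 93, 71, 73, 93, 71, 72, 72, 73, 73, 73]
262 [36, 140, 71, 74, 72, 72, 72, 70, 70, 73, 73, 73, 73, 72, 69, 72, 72, 74]
264 [28, 72, 73, 72, 70, 76, 73, 71, 72, 73, 72, 72, 73, 74, 73, 73, 73, 73]
266 [30, 72, 73, 73, 74, 74, 73, 71, 72, 72, 73, 73, 73, 72, 72, 72, 72, 71]
268 [55, 70, 73, 72, 72, 73, 70, 74, 71, 71, 71, 73, 72, 73, 70, 72, 72, 70]
270 [76, 72, 73, 73, 71, 71, 71, 71, 72, 72, 74, 73, 74, 72, 73, 73, 72, 57]
272 [73, 72, 75, 73, 73, 72, 73, 74, 73, 70, 71, 74, 72, 75, 74, 72, 72, 44]
274 [35, 31, 36, 34, 39, 42, 39, 44, 47, 48, 47, 58, 56, 56, 63, 63, 62, 34]
276 [26, 24, 28, 19, 30, 27, 25, 28, 27, 20, 26, 23, 24, 25, 22, 22, 25, 28]
```

The edge moved with the tool, 3 px for 6 mm, and there was still no contact. So the real tip is about 34 mm above plate 1, and the reported z is biased. I'll continue down with force checks.

Emit:
jog_arm:
  motion:
    - [[0, 0, 5], 0]
    - [[0, 0, 10], 0]
    - [[0, 0, 14], 0]
    - [[0, 0, 17], 0]
    - [[0, 0, 18], 0]
    - [[0, 0, 18], 0]

```text
time_s: 5.2
eef_pos: [0.5546, -0.0328, 0.0507]
eef_rot: [3.129, -0.283, -0.001]
ft_force: [-0.2, 0.2, 0.2]
gripper_width: 0.004
finger_force: 0.0
```

```bash
python3 edge.py
```

```text
[ 0.55468573 -0.03278885  0.05086606] [ 0.04301077 -0.73639641  0.53060327]
236 [26, 26, 24, 20, 23, 28, 25, 28, 23, 26, 27, 27, 26, 24, 26, 25, 20, 139]
238 [17, 28, 20, 18, 26, 25, 27, 23, 24, 26, 19, 28, 21, 23, 22, 25, 23, 139]
240 [25, 27, 24, 23, 21, 25, 21, 23, 24, 26, 24, 22, 21, 23, 27, 23, 17, 142]
242 [23, 26, 23, 23, 22, 24, 23, 20, 28, 21, 20, 26, 28, 53, 47, 28, 28, 131]
244 [28, 25, 26, 22, 24, 24, 27, 27, 25, 26, 23, 22, 19, 60, 59, 26, 21, 72]
246 [26, 22, 26, 25, 23, 25, 17, 21, 23, 24, 28, 14, 22, 31, 29, 26, 18, 71]
248 [26, 23, 23, 22, 22, 30, 23, 28, 25, 25, 21, 22, 25, 27, 21, 26, 21, 72]
250 [31, 30, 42, 75, 76, 23, 26, 25, 25, 24, 22, 23, 25, 22, 22, 19, 24, 73]
252 [38, 38, 169, 141, 139, 32, 24, 24, 25, 27, 21, 25, 24, 70, 71, 72, 73, 71]
254 [40, 36, 140, 142, 139, 37, 25, 30, 24, 20, 19, 24, 20, 72, 73, 73, 72, 73]
256 [38, 25, 98, 101, 105, 45, 18, 26, 29, 22, 21, 17, 21, 73, 72, 73, 73, 71]
258 [41, 43, 140, 140, 141, 85, 17, 22, 27, 18, 23, 24, 15, 73, 70, 72, 77, 74]
260 [40, 108, 141, 94, 92, 58, 26, 26, 24, 24, 26, 25, 33, 73, 70, 72, 71, 75]
262 [35, 73, 74, 72, 72, 67, 68, 65, 66, 55, 54, 55, 54, 73, 73, 72, 73, 73]
264 [28, 72, 72, 73, 72, 70, 71, 73, 74, 73, 74, 73, 73, 72, 73, 72, 71, 71]
266 [33, 72, 73, 73, 72, 75, 73, 71, 70, 75, 75, 71, 73, 70, 70, 74, 75, 75]
268 [56, 70, 74, 72, 73, 73, 74, 72, 72, 73, 74, 73, 71, 72, 73, 74, 72, 70]
270 [72, 74, 73, 74, 74, 72, 72, 71, 71, 71, 74, 73, 73, 72, 73, 74, 72, 59]
272 [73, 72, 73, 72, 72, 72, 71, 74, 74, 74, 74, 74, 74, 74, 72, 72, 72, 46]
274 [36, 33, 40, 34, 39, 39, 42, 44, 48, 50, 52, 59, 55, 54, 64, 65, 62, 37]
276 [27, 25, 22, 20, 28, 26, 27, 21, 21, 22, 27, 23, 25, 24, 26, 27, 24, 23]
```

Emit:
jog_arm:
  motion:
    - [[0, 0, 4], 0]
    - [[0, 0, 8], 0]
    - [[0, 0, 9], 0]
    - [[0, 0, 10], 0]
    - [[0, 0, 10], 0]

```text
time_s: 5.75
eef_pos: [0.5546, -0.0328, 0.0408]
eef_rot: [3.129, -0.283, -0.0]
ft_force: [-0.3, -0.2, -0.3]
gripper_width: 0.005
finger_force: 0.0
```

Emit:
jog_arm:
  motion:
    - [[0, 0, 1], 0]
    - [[0, 0, 2], 0]
    - [[0, 0, 3], 0]
    - [[0, 0, 3], 0]
    - [[0, 0, 3], 0]

```text
time_s: 6.25
eef_pos: [0.5547, -0.0328, 0.038]
eef_rot: [3.129, -0.283, 0.0]
ft_force: [-0.1, -0.6, 2.5]
gripper_width: 0.006
finger_force: 1.3
```

Contact at a reported z of about 0.038, so the bias is about 40 mm. I press a little more.

Emit:
jog_arm:
  motion:
    - [[0, 0, 1], 0]
    - [[0, 0, 1], 0]
    - [[0, 0, 1], 0]

```text
time_s: 6.55
eef_pos: [0.5548, -0.0328, 0.0369]
eef_rot: [3.129, -0.283, 0.0]
ft_force: [-0.3, 0.4, 2.3]
gripper_width: 0.006
finger_force: 1.6
```

Emit:
jog_arm:
  motion:
    - [[0, 0, 1], 0]
    - [[0, 0, 1], 0]
    - [[0, 0, 1], 0]

```text
time_s: 6.85
eef_pos: [0.5547, -0.0328, 0.0358]
eef_rot: [3.129, -0.283, 0.0]
ft_force: [-0.5, -1.1, 2.8]
gripper_width: 0.003
finger_force: 1.3
```

Emit:
jog_arm:
  motion:
    - [[0, 0, 1], 0]
    - [[0, 0, 1], 0]
    - [[0, 0, 1], 0]

```text
time_s: 7.15
eef_pos: [0.5547, -0.0328, 0.0348]
eef_rot: [3.129, -0.283, 0.0]
ft_force: [0.3, 0.2, 2.8]
gripper_width: 0.008
finger_force: 1.1
```

A steady 2.7 N over 3 mm of travel means something is giving. I check with a picture.

Run:
```python
from bench import bot
import cv2
a=bot.grab_frame("side")["img"][170:290,250:410,::-1]
cv2.imwrite("pics/z2.png",cv2.convertScaleAbs(cv2.resize(a,(800,600),interpolation=cv2.INTER_CUBIC),alpha=1.5))
```

```text
(no output)
```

View pics/z2.png

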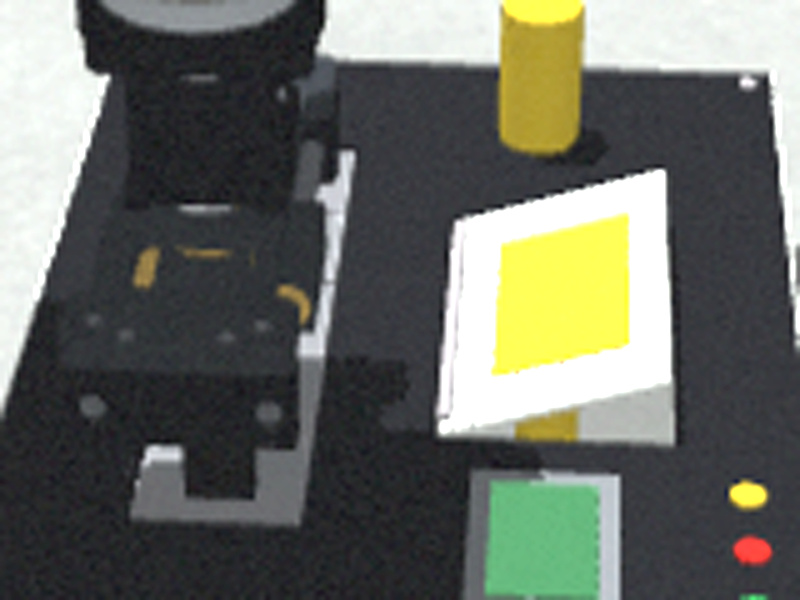

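The lid is rising (its free edge is at (665,170)–(670,385) in the crop), so plate 1 is the release, and the gripper is well clear of the lid. I press on until the stop.

Emit:
jog_arm:
  motion:
    - [[0, 0, 1], 0]
    - [[0, 0, 1], 0]
    - [[0, 0, 1], 0]

```text
time_s: 7.5
eef_pos: [0.5547, -0.0328, 0.0338]
eef_rot: [3.129, -0.283, 0.0]
ft_force: [0.2, 0.3, 2.3]
gripper_width: 0.003
finger_force: 1.1
```

Emit:
jog_arm:
  motion:
    - [[0, 0, 1], 0]
    - [[0, 0, 1], 0]
    - [[0, 0, 1], 0]

```text
time_s: 7.8
eef_pos: [0.5547, -0.0328, 0.0331]
eef_rot: [3.129, -0.283, 0.0]
ft_force: [-0.9, -0.3, 5.7]
gripper_width: 0.002
finger_force: 2.9
```

Emit:
jog_arm:
  motion:
    - [[0, 0, 1], 0]
    - [[0, 0, 1], 0]
    - [[0, 0, 1], 0]

```text
time_s: 8.1
eef_pos: [0.5548, -0.0328, 0.033]
eef_rot: [3.129, -0.283, 0.001]
ft_force: [-4.2, -0.3, 16.3]
gripper_width: 0.005
finger_force: 8.5
```

It is at the hard stop (16 N, no more travel). I retract straight up, then back towards the robot.

Emit:
jog_arm:
  motion:
    - [[0, 0, -5], 0]
    - [[0, 0, -30], 0]
    - [[0, 0, -70], 0]
    - [[0, 0, -110], 0]
    - [[0, 0, -140], 0]
    - [[-40, 0, -140], 0]
    - [[-80, 0, -140], 0]
    - [[-80, 0, -140], 0]
    - [[-80, 0, -140], 0]
    - [[-80, 0, -140], 0]

```text
time_s: 9.1
eef_pos: [0.4768, -0.0186, 0.1719]
eef_rot: [3.129, -0.283, 0.001]
ft_force: [0.8, 0.1, 0.2]
gripper_width: 0.007
finger_force: 0.0
```

Run:
```python
from bench import bot
import cv2
a=bot.grab_frame("side")["img"];b=bot.grab_frame("top")["img"]
s=bot.read_state();print(s["eef_pos"],s["ft_force"],abs(s["qvel"]).max())
cv2.imwrite("pics/end.png",cv2.resize(cv2.hconcat([a,b]),(800,300),interpolation=cv2.INTER_AREA)[:,:,::-1])
```

```text
[ 0.47670829 -0.01862974  0.1716215 ] [ 0.52496168 -0.04519784  0.3731842 ] 0.004579872445850218
```

View pics/end.png

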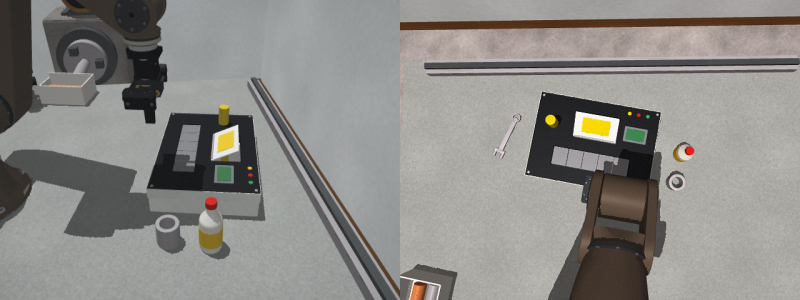

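The lid stands ajar at (226,143), the loose items are where they were, and the arm is clear.

```bash
python3 -c "
from bench import bot
print(bot.finish_job())"
```

```text
the job is handed in; nothing more can be done
None
```

Job handed in with no verdict returned: plate 1 was the release and is pressed to its hard stop, the lid stands ajar, the loose items look unmoved in the final pictures, and the arm is clear; the reported tool height read about 40 mm low, so I found contact by force.

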